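# Clamp the turned stop in the guarded fixture

### The arm

A 6-joint arm with a two-finger parallel gripper is mounted at the origin on a cart in front of the work surface, level with it; the furniture and walls round the work are solid. World frame = base frame: x ahead of the robot, y to its left, z up, the work surface at z = 0. Lengths are in m, angles in rad, forces in N, time in s.
With the tool pointing down it reaches from about 0.25 to 0.85 m from the base axis. Payload 12.5 kg.
Tool frame: the origin (TCP) lies at the very end of the fingers, on their centre line; the grasp point (between the pads) lies behind it (env.tcp_to_grasp is the z of the grasp point in the tool frame, in m); z points along the fingers, y is the line along which they close (so a half turn about z gives the same grasp; the last joint's range is limited). The gripper opens to 93 mm and grips with 3 to 60 N. Pads are 15 mm wide; open, the fingers measure 128 mm over their backs; the gripper's body (75 mm by 188 mm) begins 65 mm behind the grasp point.
Start: joints at [1.169, 0.351, 1.652, -0, 1.139, -0.085], TCP at [0.171, 0.523, 0.192] pointing down, gripper open.
Joint ranges: [-2.75, 2.75], [-0.79, 2.1], [0.01, 2.65], [-1.57, 4.71], [0.07, 3.14], [-2.87, 2.87]. Speed limits (rad/s): [2.22, 2.22, 2.79, 3.14, 3.14, 3.14].

### API

Orientations are given as a unit quaternion [w, x, y, z].
In Python, from station import env gives the robot as it stands. Calls block until the motion is done:
- env.move_ptp(position, orientation): joint-space move of the TCP to a pose.
- env.servo_line(position, v=0.15, frame=None): straight line of the TCP; frame=None keeps the orientation; v is the mean speed in m/s.
- env.movej(angles): joint-space move.
- env.command_gripper(opening): opening from 0.0 (shut) to 1.0 (fully open); the grip force is fixed at half the most; returns when the fingers have stopped.
- env.wait(seconds).
- env.solve_ik(position, orientation): joint angles nearest the present ones, or None.
- env.get_state(): the state.
- env.snapshot(name): name is "side" or "top" or "wrist"; returns (picture, depth): 384x512x3 uint8, red, green, blue; 384x512 float32, m along the optical axis (not along the pixel's ray), 0 where there is no reading.
- env.get_calibration(name): a dict with "fx", "fy", "cx", "cy" (pixels), "R" (3x3) and "t" (3): a world point X has camera coordinates R X + t; the wrist camera has in their place "T_tool_cam" (4x4, takes a point from camera to tool coordinates, whose origin is the TCP and whose axes are the flange's). Camera axes: x right, y down, z forward; pixel columns grow to the right and rows downward; lengths in m; the calibration is good to about 2 mm. The wrist camera is an equidistant fisheye: a pixel r from the principal point sees the ray r / f radians off the axis. A picture is of the moment at which its call begins: read the wrist's pose just before it. get_calibration takes no time and is no camera call.
A pose or a line that the arm cannot do raises env.MotionError and nothing moves.
- env.close_job(): hands the job in; it is judged then, once.
The state is a dict: "clock": time; "joint_pos": joint angles; "dq": joint speeds; "joint_efforts": joint torques, N m; "tool_pos": TCP position; "orientation": TCP orientation; "ft_force": force on the tool from outside, world axes, zero at the start; "wrist_torque": the same for the moment, N m; "opening": opening from 0.0 (shut) to 1.0 (fully open); "finger_force": force on a finger pad.
Only numpy, scipy, OpenCV 4.12 (cv2) and the standard library are available. Lean on these libraries where they do the work, as an engineer would, in place of code of your own. Each camera call takes 0.05 s, during which the arm holds its last target. There are 200 camera calls.

### The job

Stand the turned aluminium stop in the clamping fixture between the V jaw and the moving jaw, then reach through the round opening of the guard and turn the sunk knob clockwise until the jaw has pushed the stop fully home in the V and holds it finger-tight, with about 15 N. The turned surface marks easily, so never squeeze it with more than 25 N, and do not lean on the guard. Let go of everything and leave the stop clamped.

Things in the scene. Friction and masses are not known exactly. Their poses are not given: they have to be found in the camera images.
- fixture: Low steel clamping fixture, fixed to the bench: base plate 112 x 218 x 14 mm, on its right end (-y) a grey gear housing, 46 mm high, on its left end the jaws. Origin: under the plate's centre, at bench level; x across the plate, away from the robot at yaw 0; y along the plate, towards the V jaw; z up. Knob axis at x 0, y -56 mm. The part stands on the plate, 14 mm up, on the line x = 0.
- v_jaw: Fixed V jaw of ground steel, top 36 mm above the bench; its 90 degree V opens to the moving jaw (fixture -y). Bolted where the last job left it: its place along the plate differs by some mm. Origin: at bench level on the upright axis that the 55 mm part has when fully home in the V; axes as the fixture's. The faces of both jaws are oiled and slippery (friction 0.2).
- jaw: Moving jaw: ground steel block 66 mm wide (x), top 36 mm above the bench; plate 8 mm thick on stiff disc springs before its carrier. Origin: at bench level, in the middle of the face that meets the part; axes as the fixture's, y points at the V. At the start the jaws leave 6 to 14 mm more than the part's diameter.
- guard: Guard of 4 mm aluminium sheet over the knob: top 98 x 94 mm, its upper face 88 mm above the bench, with a round opening 67 mm in diameter centred on the knob's axis; cheeks on its +y and -y sides, open in front and behind. Origin: on the knob's axis, at bench level; axes as the fixture's.
- knob_grip (a point): Middle of the knob's bar, on its turning axis, 67 mm above the bench. The knob is a black bar 42 mm long (x of this frame), 10 mm thick (y) and 30 mm tall (z, up), from 52 to 82 mm above the bench: its top lies 6 mm below the guard's upper face, its lower edge 6 mm above the housing. It does not rise or sink as it turns.
- knob (a joint): Knob angle in rad, growing clockwise seen from above; 1 rad moves the jaw 10 mm towards the V. 0.6 to 1.4 rad from the start the jaw meets the seated part. Turning it free takes 0.18 N m (less is felt at rest); each N of jaw force adds 0.01 N m, growing 1 to 2 N per 0.01 rad once the part is held. The gear's friction keeps up to about 15 N of it when the knob is let go.
- turned_stop: Turned aluminium stop, about 0.3 kg: round body 55 mm in diameter and 43 mm high, above it a short bored neck about 28 mm across, up to 57 mm (grip it by the body, its upper 20 mm will do; the neck is too short). Loose, standing upright on the bench to the left of the fixture. Origin: centre of its underside; z up along its axis.
Things that resemble listed ones, but are neither listed nor needed, are in the scene too. What is meant by the turned_stop is not pink, purple or turquoise, and is the smaller of those in its own colour.

How it is judged:
On the way, in this order (a step that is already met when the one before it is completed fails the run):
1. the stop stands between the jaws, let go (horizontal distance between turned_stop and v_jaw below 0.02 m and z of turned_stop in the frame of fixture below 0.017 m and angle between turned_stop's own z axis and vertical below 0.1 rad and contact force between the fingers and turned_stop below 0.5 N), for 0.2 s.
2. the jaw clamps the stop with more than 8 N (contact force between jaw and turned_stop above 8 N), for 0.2 s.
At the end, for the whole second after the job is handed in: The stop stands upright (within 3 degrees) on the fixture's plate, its axis within 4 mm of its seat in the V, at rest and let go, with the jaw still pressing on it with more than 8 N (contact force between jaw and turned_stop above 8 N and horizontal distance between turned_stop and v_jaw below 0.004 m and z of turned_stop in the frame of fixture below 0.017 m and angle between turned_stop's own z axis and vertical below 0.05 rad and linear speed of turned_stop below 0.02 m/s); the robot touches nothing.
It fails at once if the jaw squeezes the stop with more than 25 N (contact force between jaw and turned_stop above 25 N).
It fails at once if the robot presses on the guard with more than 20 N (contact force between any of the fingers, the arm and guard above 20 N).
It also fails if it takes over 72 s, if anything falls off the work surface, if the arm or the gripper's body presses on something with over 40 N, if the wrist force passes 120 N, or if a joint passes its speed limit or range.

## Working session

There is one attempt and no reset: what is moved stays moved. The work goes in short steps, each a Python script; the robot and the scene stay as the last script left them, time stands still between calls to the robot, and variables do not carry over. Pictures are saved under pics/ and viewed, at most 10 in all, crops included, and the job is handed in when it is done.

```bash
ls; mkdir -p pics
python3 - <<'E'
from station import env
import cv2,numpy as np
s=env.get_state();print({k:np.round(v,3) for k,v in s.items()}, env.tcp_to_grasp)
for n in ("top","side","wrist"):
    p,d=env.snapshot(n);np.savez(f"pics/{n}0.npz",p=p,d=d)
    cv2.imwrite(f"pics/{n}0.png",p[:,:,::-1]);print(n,{k:np.round(v,3).tolist() for k,v in env.get_calibration(n).items()})
a=[cv2.imread(f"pics/{n}0.png") for n in("top","side")]
cv2.imwrite("pics/ts0.png",cv2.resize(np.hstack(a),(800,300)))
E
```

```text
pics
{'clock': np.float64(0.0), 'joint_pos': array([ 1.169,  0.351,  1.652, -0.   ,  1.139, -0.085]), 'dq': array([ 0.001, -0.001, -0.   , -0.002, -0.001,  0.   ]), 'joint_efforts': array([ 2.0000e-03, -4.9733e+01, -2.8526e+01,  7.0000e-02,  2.6000e-02,
       -0.0000e+00]), 'tool_pos': array([0.171, 0.522, 0.192]), 'orientation': array([-0.   ,  0.158,  0.987, -0.001]), 'ft_force': array([ 0.604,  0.176, -0.626]), 'wrist_torque': array([-0.031,  0.024, -0.029]), 'finger_force': np.float64(0.0), 'opening': np.float64(1.003)} -0.0188
top {'fx': 374.01, 'fy': 374.01, 'cx': 260.202, 'cy': 190.906, 'R': [[0.022, -1.0, -0.003], [-0.983, -0.021, -0.182], [0.182, 0.007, -0.983]], 't': [0.192, 0.618, 1.063]}
side {'fx': 409.511, 'fy': 409.511, 'cx': 255.595, 'cy': 187.654, 'R': [[-0.993, -0.121, 0.002], [-0.075, 0.6, -0.797], [0.095, -0.791, -0.604]], 't': [0.63, -0.039, 1.311]}
wrist {'fx': 297.319, 'fy': 297.319, 'cx': 253.525, 'cy': 192.87, 'T_tool_cam': [[-0.0, -0.963, -0.27, 0.076], [1.0, -0.0, -0.0, -0.001], [0.0, -0.27, 0.963, -0.194], [0.0, 0.0, 0.0, 1.0]]}
```

View pics/top0.png

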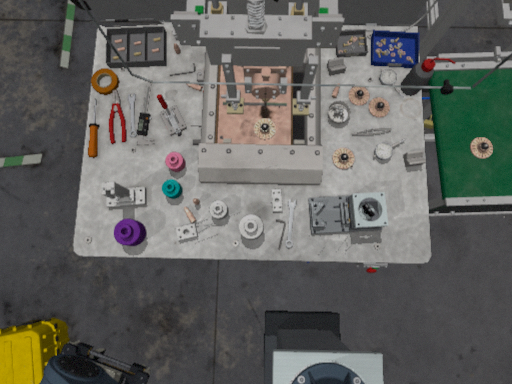

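View pics/side0.png

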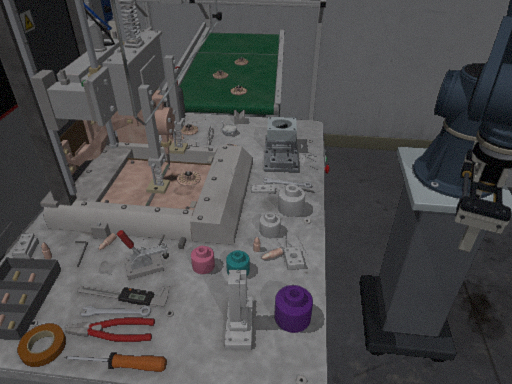

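The top view shows the fixture at about (348,212): the jaws are left at (330,215), and the guard with its opening is right at (370,210). Possible stops in the top view:
- grey (218,210), small
- grey (251,227), larger
- pink (175,160)
- turquoise (171,188)
- purple (129,232)
- grey round items at (338,112) and (383,152), which are flat fittings

I choose the small grey one at (218,210) and will check it in a close crop.

```bash
cat > h.py <<'E'
from station import env
import numpy as np,cv2
from scipy.spatial.transform import Rotation as Ro
def snap(n,save=None):
    s=env.get_state();p,d=env.snapshot(n);c=env.get_calibration(n)
    if n=="wrist":
        q=s["orientation"];T=np.eye(4);T[:3,:3]=Ro.from_quat(np.r_[q[1:],q[0]]).as_matrix();T[:3,3]=s["tool_pos"]
        W=T@c["T_tool_cam"];c["R"]=W[:3,:3].T;c["t"]=-c["R"]@W[:3,3];c["fish"]=1
    if save: cv2.imwrite(save,p[:,:,::-1]);np.savez(save+".npz",p=p,d=d,**c)
    return p,d,c
def rays(uv,c):
    uv=np.atleast_2d(uv).astype(float);x=(uv[:,0]-c["cx"])/c["fx"];y=(uv[:,1]-c["cy"])/c["fy"]
    if "fish" in c:
        r=np.hypot(x,y)+1e-12;v=np.c_[x/r*np.sin(r),y/r*np.sin(r),np.cos(r)]
    else: v=np.c_[x,y,np.ones_like(x)]
    return -c["R"].T@c["t"], v@c["R"]
def plane(uv,c,z):
    o,v=rays(uv,c);return o+v*((z-o[2])/v[:,2])[:,None]
def proj(X,c):
    P=np.atleast_2d(X)@c["R"].T+c["t"]
    if "fish" in c:
        h=np.hypot(P[:,0],P[:,1]);th=np.arctan2(h,P[:,2]);k=th/(h+1e-12)
        return np.c_[c["cx"]+c["fx"]*k*P[:,0],c["cy"]+c["fy"]*k*P[:,1]]
    return np.c_[c["cx"]+c["fx"]*P[:,0]/P[:,2],c["cy"]+c["fy"]*P[:,1]/P[:,2]]
def cloud(d,c):   # HxWx3 world points from depth along the optical axis
    h,w=d.shape;v,u=np.mgrid[:h,:w];o,r=rays(np.c_[u.ravel(),v.ravel()],c)
    ax=r@c["R"][2];P=o+r*(d.ravel()/ax)[:,None];P[d.ravel()==0]=np.nan;return P.reshape(h,w,3)
def down(yaw): # tool z down, tool y (closing) along world direction yaw+90deg
    R=np.c_[[np.cos(yaw),np.sin(yaw),0],[np.sin(yaw),-np.cos(yaw),0],[0,0,-1]]
    q=Ro.from_matrix(R).as_quat();return np.r_[q[3],q[:3]]
E
python3 - <<'E'
from h import *
a=np.load("pics/top0.npz");c=env.get_calibration("top");P=cloud(a["d"],c)
for n,uv in dict(s=(218,210),big=(251,227),pink=(175,160),guard=(385,210),jaws=(330,215),turq=(171,188)).items():
    u,v=uv;w=P[v-25:v+26,u-25:u+26].reshape(-1,3);w0=P[v,u]
    m=(np.hypot(*(w-w0)[:,:2].T)<.06)&(abs(w[:,2]-.04)<.006);
    print(n,w0.round(3),w[m].min(0).round(3) if m.any() else 0,w[m].max(0).round(3) if m.any() else 0)
im=np.zeros((600,800,3),np.uint8)
im=cv2.resize(a["p"][175:255,165:405,::-1],(800,267),interpolation=cv2.INTER_CUBIC)
# move wrist cam over the fixture
f=P[212,348];print(f)
for y in (0,np.pi):
    print(env.solve_ik([.27,-.13,.26],down(y)))
E
```

```text
s [0.554 0.33  0.056] [0.534 0.304 0.034] [0.587 0.359 0.046]
big [0.506 0.231 0.046] [0.474 0.212 0.037] [0.518 0.242 0.046]
pink [0.703 0.466 0.06 ] [0.644 0.447 0.035] [0.733 0.499 0.046]
guard [ 0.56  -0.154  0.09 ] [ 0.514 -0.149  0.036] [ 0.602 -0.095  0.046]
jaws [ 0.551 -0.01   0.013] [ 0.517 -0.066  0.034] [0.589 0.049 0.045]
turq [0.617 0.474 0.056] [0.595 0.452 0.034] [0.648 0.506 0.046]
[ 0.55865188 -0.06028277  0.03687609]
[-6.04525420e-01 -2.27049482e-01  2.10074109e+00 -4.44089210e-16
  1.26790105e+00  9.66270907e-01]
[-6.04525420e-01 -2.27049482e-01  2.10074109e+00 -4.44089210e-16
  1.26790105e+00 -2.17532175e+00]
```

Run:
```python
from h import *
env.move_ptp([.46,.33,.2],down(0));env.wait(.3);snap("wrist","pics/w_stop.png")
env.move_ptp([.46,-.06,.25],down(0));env.wait(.3);snap("wrist","pics/w_fix.png")
print(env.get_state()["clock"],env.get_state()["joint_pos"])
```

```text
4.2083 [-2.29452830e-01  1.31829523e-01  1.78751686e+00  2.27161471e-05
  1.22235850e+00  1.34078234e+00]
```

View pics/w_stop.png

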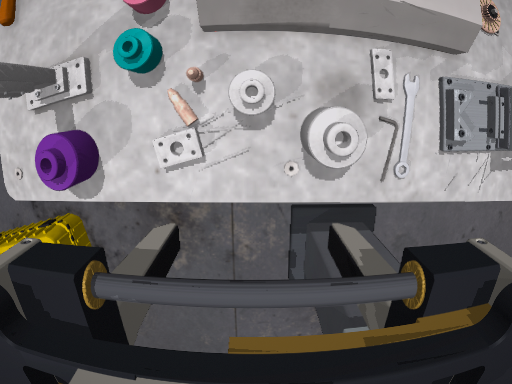

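View pics/w_fix.png

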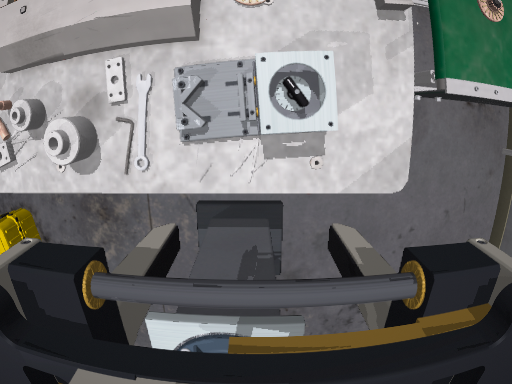

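The close view confirms the small grey stop at (252,93), with the larger look-alike at (335,137). In the fixture view the V jaw is at (190,100), the moving jaw at (242,97), the guard hole at (297,92), and the knob bar lies diagonally at (295,92).

Run:
```python
from h import *
def ld(f):
    a=np.load(f);c={k:a[k] for k in a.files if k not in"pd"};return a["p"],a["d"],c
def fitc(xy):
    A=np.c_[2*xy,np.ones(len(xy))];s=np.linalg.lstsq(A,(xy**2).sum(1),rcond=None)[0];return s[:2],np.sqrt(s[2]+s[:2]@s[:2])
p,d,c=ld("pics/w_stop.png.npz");P=cloud(d,c)
g=P[93-45:93+45,252-45:252+45].reshape(-1,3)
m=(abs(g[:,2]-.043)<.004)&(np.hypot(*(g[:,:2]-P[93,252,:2]).T)<.04);h=cv2.convexHull((g[m,:2]*1e4).astype(np.float32))[:,0]/1e4
print("stop body",fitc(h),cv2.minEnclosingCircle((g[m,:2]).astype(np.float32)),np.median(g[m,2]))
m=(abs(g[:,2]-.057)<.004);print("neck",cv2.minEnclosingCircle(g[m,:2].astype(np.float32)),np.median(g[m,2]))
p,d,c=ld("pics/w_fix.png.npz");P=cloud(d,c);S=np.zeros(d.shape,bool);S[40:150,165:345]=1
def M(a,b): return S&(P[...,2]>a)&(P[...,2]<b)
gm=M(.083,.093);print("guard rect",cv2.minAreaRect(P[gm][:,:2].astype(np.float32)),np.median(P[gm][:,2]))
cs,_=cv2.findContours((gm*255).astype(np.uint8),cv2.RETR_CCOMP,cv2.CHAIN_APPROX_NONE)
for k in cs:
    if len(k)>60:
        w=plane(k[:,0],c,.088)[:,:2];print("contour",len(k),fitc(w))
km=M(.076,.0835)
n,l,st,ce=cv2.connectedComponentsWithStats(km.astype(np.uint8));
for i in range(1,n):
    if st[i,4]>25: print("knob",st[i],cv2.minAreaRect(P[l==i][:,:2].astype(np.float32)))
jm=M(.030,.041);n,l,st,ce=cv2.connectedComponentsWithStats(jm.astype(np.uint8))
for i in range(1,n):
    if st[i,4]>25: print("jaw",st[i],cv2.minAreaRect(P[l==i][:,:2].astype(np.float32)),np.median(P[l==i][:,2]))
pm=M(.010,.018);print("plate",cv2.minAreaRect(P[pm][:,:2].astype(np.float32)))
v=cv2.resize(p[50:150,165:345,::-1],(720,400),interpolation=cv2.INTER_CUBIC)
e=cv2.resize(np.dstack([jm,gm,km])[50:150,165:345].astype(np.uint8)*90,(720,400),interpolation=0)
cv2.imwrite("pics/fixcrop.png",cv2.addWeighted(v,1,e,.6,0))
```

```text
stop body (array([0.55726736, 0.3323129 ]), np.float64(0.027155256249242643)) ((0.5569615960121155, 0.3321814239025116), 0.027747562155127525) 0.04398146513103876
neck ((0.5572172403335571, 0.3321056365966797), 0.014280150644481182) 0.057935101804050926
guard rect ((0.5594244599342346, -0.11197954416275024), (0.09850772470235825, 0.09436067938804626), 4.231795787811279) 0.08902264413636196
contour 72 (array([ 0.556022  , -0.11423785]), np.float64(0.008564221407057118))
contour 311 (array([ 0.55956185, -0.11177583]), np.float64(0.05484543069559772))
contour 161 (array([ 0.55933755, -0.11119037]), np.float64(0.03413148160165323))
knob [284  76  25  31 243] ((0.5593690276145935, -0.1116054356098175), (0.041956573724746704, 0.011276938021183014), 36.79029846191406)
jaw [237  73  22  48 702] ((0.5549593567848206, -0.05126500874757767), (0.06626273691654205, 0.025385204702615738), 4.3626298904418945) 0.0368938579349653
jaw [ 172   75   33   55 1052] ((0.54876309633255, 0.030386900529265404), (0.07444125413894653, 0.040527407079935074), 4.344695568084717) 0.036968017659206126
plate ((0.5755871534347534, -0.047330185770988464), (0.15453995764255524, 0.2247723639011383), 4.2807159423828125)
```

View pics/fixcrop.png

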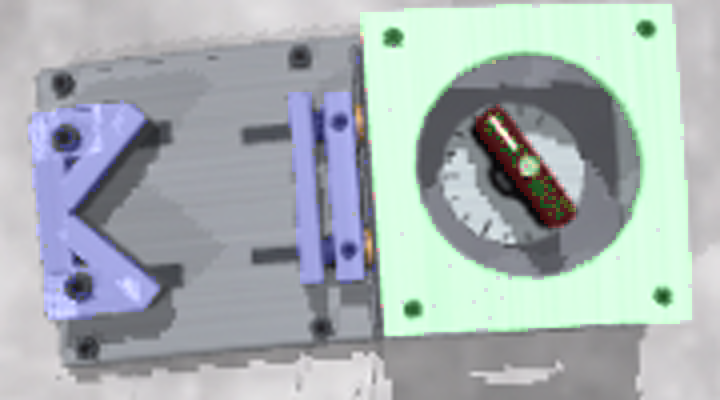

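The crop shows clean masks: the V jaw with its faces at the left, the moving jaw plate and carrier in the middle, and the guard with a 67 mm hole holding the bar, which runs from upper left to lower right. Next I compute the seat and check clearance around it.

Run:
```python
from h import *
a=np.load("pics/w_fix.png.npz");c={k:a[k] for k in a.files if k not in"pd"};P=cloud(a["d"],c)
K=np.array([.5594,-.1115]);yaw=np.radians(4.3);R=np.array([[np.cos(yaw),-np.sin(yaw)],[np.sin(yaw),np.cos(yaw)]])
F=lambda xy:(xy-K)@R-[0,.056]
S=np.zeros(a["d"].shape,bool);S[40:150,165:345]=1
jm=(S&(P[...,2]>.03)&(P[...,2]<.041)).astype(np.uint8)
n,l,st,ce=cv2.connectedComponentsWithStats(jm)
for i in range(1,n):
    if st[i,4]<100: continue
    k=cv2.findContours((l==i).astype(np.uint8),0,cv2.CHAIN_APPROX_NONE)[0][0][:,0]
    f=F(plane(k,c,.036)[:,:2]);print(i,"x",f[:,0].min().round(4),f[:,0].max().round(4),"y",f[:,1].min().round(4),f[:,1].max().round(4))
    if f[:,1].mean()>.03:
        for s in (1,-1):
            m=(s*f[:,0]>.008)&(s*f[:,0]<.028)&(f[:,1]<f[:,1].max()-.006)
            q=f[m];q=q[q[:,1]<np.median(q[:,1])+.02]
            pf=np.polyfit(q[:,0],q[:,1],1);print("face",s,pf,len(q),np.std(q[:,1]-np.polyval(pf,q[:,0])))
    else: print(np.sort(f[:,1])[::-1][:40:6])
t=np.load("pics/top0.npz");T=cloud(t["d"],env.get_calibration("top"))
m=(T[...,2]>.1)&(T[...,0]>.3)&(T[...,0]<.8)&(T[...,1]<.5)&(T[...,1]>-.4)
for y in np.arange(-.3,.5,.05):
    k=m&(abs(T[...,1]-y)<.025);print(round(y,2),T[k][:,0].min().round(3) if k.any() else None,end="; ")
```

```text
2 x -0.033 0.0332 y -0.0084 0.017
[0.01700844 0.01641493 0.01618944 0.01600299 0.0158721  0.01568608
 0.0154577 ]
3 x -0.0372 0.0372 y 0.0651 0.1064
face 1 [-0.94223854  0.09240688] 16 0.0005767430929561414
face -1 [0.98668573 0.09316756] 17 0.0006574346454867899
-0.3 None; -0.25 0.792; -0.2 0.77; -0.15 0.8; -0.1 0.8; -0.05 None; -0.0 0.8; 0.05 None; 0.1 0.8; 0.15 None; 0.2 0.8; 0.25 0.8; 0.3 None; 0.35 0.799; 0.4 None; 0.45 0.799;
```

```bash
cat >> h.py <<'E'
K=np.array([.5594,-.1115]);yaw=np.radians(4.3)
RF=np.array([[np.cos(yaw),-np.sin(yaw)],[np.sin(yaw),np.cos(yaw)]])
W=lambda x,y:K+RF@[x,y+.056]
F=lambda xy:(np.asarray(xy)-K)@RF-[0,.056]
def st(): 
    s=env.get_state();print(round(float(s["clock"]),2),s["tool_pos"].round(4),"f",s["ft_force"].round(2),"t",s["wrist_torque"].round(3),"op",round(float(s["opening"]),3),"ff",round(float(s["finger_force"]),1));return s
E
python3 - <<'E'
from h import *
q=down(np.pi/2+yaw);s=np.array([.5571,.3322]);t=W(0,.049);print(t)
env.move_ptp([*s,.12],q);env.servo_line([*s,.027],v=.1);st()
env.command_gripper(.4);st()
env.servo_line([*s,.14],v=.15);st()
env.move_ptp([*t,.14],q);env.servo_line([*t,.075],v=.12);env.wait(.3);snap("wrist","pics/w_held.png");snap("top","pics/top1.png");st();print(env.get_state()["joint_pos"])
E
```

```text
[ 0.55152723 -0.00679556]
6.86 [0.5575 0.3324 0.0277] f [ 0.12 -0.53  0.22] t [-0.065  0.009  0.011] op 1.003 ff 0.0
7.88 [0.5571 0.3322 0.027 ] f [ 0.16  0.24 -0.1 ] t [-0.047  0.04   0.006] op 0.399 ff 0.0
8.78 [0.5566 0.3319 0.139 ] f [-0.48  0.03 -0.97] t [-0.098  0.06  -0.016] op 0.402 ff 0.0
11.15 [ 0.5517 -0.0068  0.0753] f [-0.58  0.4  -0.03] t [-0.081  0.068 -0.023] op 0.395 ff 0.0
[-9.67450092e-02  5.01833393e-01  1.74780444e+00 -8.37579805e-07
  8.91482723e-01 -1.71780570e-01]
```

View pics/w_held.png

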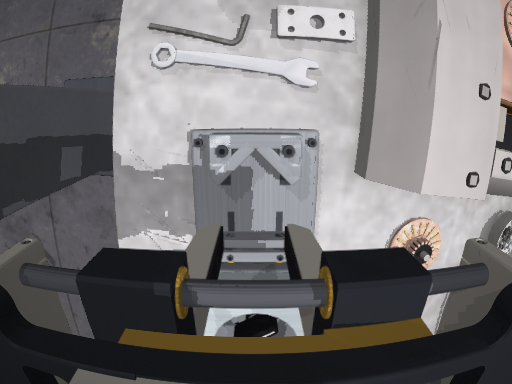

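The fingers show nothing between them around (262,255), and no grip force is reported. I need to find where the stop is now.

Run:
```python
from h import *
a=np.load("pics/top1.png.npz")
cv2.imwrite("pics/t1c.png",cv2.resize(a["p"][150:260,150:410,::-1],(780,330),interpolation=cv2.INTER_CUBIC))
```

```text
(no output)
```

View pics/t1c.png

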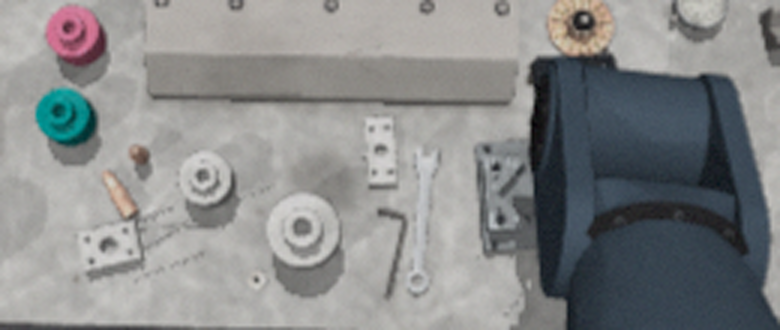

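Run:
```python
from h import *
c=env.get_calibration("top")
for f in("pics/top0.npz","pics/top1.png.npz"):
    a=np.load(f);P=cloud(a["d"],c)[185:245,190:248].reshape(-1,3)
    m=(abs(P[:,2]-.043)<.005)&(np.hypot(P[:,0]-.557,P[:,1]-.332)<.06);n=(P[:,2]>.052)&(P[:,1]>.28)&(P[:,2]<.07)
    print(cv2.minEnclosingCircle(P[m,:2].astype(np.float32)),cv2.minEnclosingCircle(P[n,:2].astype(np.float32)),P[n].max(0))
```

```text
((0.5600517392158508, 0.33149734139442444), 0.027817221358418465) ((0.5597613453865051, 0.3313447833061218), 0.014015660621225834) [0.57202875 0.34500044 0.06155375]
((0.560242772102356, 0.33153778314590454), 0.02744651772081852) ((0.560047447681427, 0.3315528631210327), 0.013877294026315212) [0.57192627 0.34475038 0.06168458]
```

Run:
```python
from h import *
q=down(np.pi/2+yaw);s=np.array([.558,.3320])
env.command_gripper(1.0);env.servo_line([.5515,-.0068,.12],v=.2)
env.move_ptp([*s,.12],q);env.servo_line([*s,.027],v=.15);st()
snap("side","pics/side2.png")
env.command_gripper(0.0);st();snap("side","pics/side3.png")
a=[cv2.imread(f"pics/side{i}.png")[160:310,200:340] for i in(2,3)]
cv2.imwrite("pics/s23.png",cv2.resize(np.hstack(a),(800,428),interpolation=cv2.INTER_CUBIC))
```

```text
14.59 [0.5587 0.332  0.0279] f [0.64 0.06 0.71] t [-0.038  0.091  0.015] op 0.998 ff 0.0
15.8 [0.5583 0.3322 0.0279] f [-1.72 -0.69  6.61] t [-0.23   0.412 -0.039] op 0.283 ff 25.0
```

View pics/s23.png

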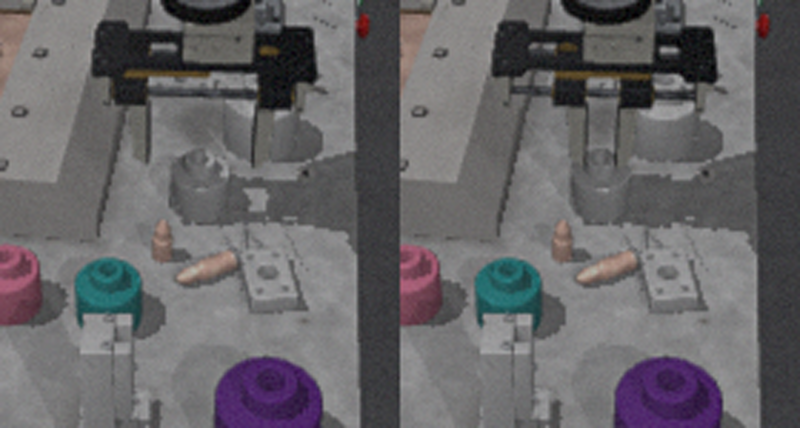

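In both frames the fingertips are at neck height (right frame, about (600,165)), so they are higher than the state implies. I'll measure the tip height from depth.

Run:
```python
from h import *
c=env.get_calibration("side");b=cloud(np.load("pics/side0.npz")["d"],c)
for i in(2,3):
    P=cloud(np.load(f"pics/side{i}.png.npz")["d"],c)
    m=(np.linalg.norm(P-b,axis=2)>.02)&(abs(P[...,1]-.332)<.03)&(abs(P[...,0]-.558)<.08)&(P[...,2]<.15)
    Q=P[m];print(i,len(Q))
    for z in np.arange(.01,.13,.01):
        k=Q[abs(Q[:,2]-z)<.005];
        if len(k): print(round(z,3),len(k),"x",np.unique(k[:,0].round(2)),"y",k[:,1].min().round(3),k[:,1].max().round(3))
```

```text
2 278
0.06 18 x [0.5  0.51 0.61] y 0.333 0.344
0.07 36 x [0.5  0.51 0.61 0.62] y 0.33 0.345
0.08 35 x [0.5  0.51 0.61 0.62] y 0.327 0.344
0.09 37 x [0.5  0.51 0.61 0.62] y 0.322 0.345
0.1 39 x [0.49 0.5  0.51 0.6  0.61 0.62] y 0.333 0.347
0.11 45 x [0.49 0.5  0.51 0.61 0.62] y 0.331 0.347
0.12 42 x [0.5  0.51 0.61 0.62] y 0.322 0.346
3 255
0.06 16 x [0.53 0.54 0.57 0.58] y 0.336 0.344
0.07 35 x [0.53 0.54 0.57 0.58] y 0.324 0.343
0.08 36 x [0.53 0.54 0.57 0.58 0.59] y 0.334 0.344
0.09 37 x [0.53 0.54 0.57 0.58 0.59] y 0.326 0.344
0.1 36 x [0.53 0.54 0.57 0.58] y 0.329 0.345
0.11 42 x [0.53 0.54 0.57 0.58 0.59] y 0.334 0.343
0.12 45 x [0.53 0.54 0.57 0.58 0.59] y 0.321 0.343
```

Run:
```python
from h import *
c=env.get_calibration("side");b=cloud(np.load("pics/side0.npz")["d"],c)
P=cloud(np.load("pics/side2.png.npz")["d"],c)
for x in(.505,.615):
    m=(np.linalg.norm(P-b,axis=2)>.02)&(abs(P[...,1]-.332)<.03)&(abs(P[...,0]-x)<.02)&(P[...,2]<.15)
    print(x,np.sort(P[m][:,2])[:8].round(4))
m=(abs(b[...,1]-.332)<.04)&(abs(b[...,0]-.558)<.04)&(b[...,2]>.02);g=b[m]
print("stop top",np.sort(g[:,2])[-8:].round(4),"bench",np.median(b[(abs(b[...,1]-.40)<.02)&(abs(b[...,0]-.52)<.03)][:,2]))
env.command_gripper(1.0)
st();P0=env.get_state()["tool_pos"]
# probe the free bench beside the stop? only report here
w,d,cw=snap("wrist","pics/w_open.png");C=cloud(d,cw)
for x in(.505,.615):
    k=C[(abs(C[...,0]-x)<.02)&(abs(C[...,1]-P0[1])<.02)&(C[...,2]>.02)&(C[...,2]<.12)]
    print("wrist",x,len(k),np.sort(k[:,2])[:8].round(4) if len(k) else "")
```

```text
0.505 [0.0567 0.0588 0.0607 0.0614 0.0614 0.0629 0.0634 0.0637]
0.615 [0.0561 0.0572 0.0585 0.0589 0.0597 0.061  0.0633 0.0635]
stop top [0.0598 0.0602 0.0603 0.0604 0.0605 0.0607 0.0609 0.0618] bench 0.013024939764880061
17.0 [0.558 0.332 0.027] f [-0.16  1.26 -0.23] t [-0.023  0.118 -0.014] op 0.998 ff 0.0
wrist 0.505 2249 [0.0535 0.0537 0.054  0.0547 0.0547 0.0548 0.0549 0.0549]
wrist 0.615 2257 [0.0535 0.0537 0.054  0.0542 0.0545 0.0545 0.0547 0.055 ]
```

The nominal TCP is about 25 mm below the real fingertips; the wrist and side depth readings agree on this. I'll apply that offset, grip the body and continue.

Run:
```python
from h import *
q=down(np.pi/2+yaw);s=np.array([.5580,.3320]);t=W(0,.049)
env.servo_line([*s,.0025],v=.06);st()
env.command_gripper(0.0);a=st()
if a["opening"]<.5: raise SystemExit("no grip")
env.servo_line([*s,.12],v=.15);a=st()
if a["opening"]<.5: raise SystemExit("lost")
env.move_ptp([*t,.12],q);env.servo_line([*t,.045],v=.12);env.wait(.3);st()
p,d,c=snap("wrist","pics/w_held2.png");snap("side","pics/side4.png")
cv2.imwrite("pics/held.png",np.hstack([p[90:300,150:370,::-1],cv2.imread("pics/side4.png")[90:300,200:420]]))
```

```text
17.61 [0.5579 0.332  0.0022] f [0.26 0.54 1.13] t [-0.068 -0.003 -0.026] op 1.001 ff 0.0
18.32 [0.5581 0.332  0.0026] f [ 0.06 -0.25  0.32] t [-0.066  0.017  0.028] op 0.579 ff 30.0
19.25 [0.5574 0.3317 0.1189] f [-0.01 -0.56 -3.66] t [-0.069  0.046 -0.014] op 0.581 ff 30.0
21.61 [ 0.5518 -0.0068  0.0455] f [ 0.8  -0.64 -3.99] t [-0.104  0.095 -0.002] op 0.58 ff 30.0
```

View pics/held.png

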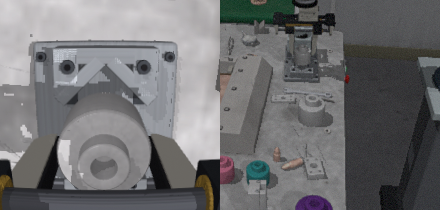

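The stop is held upright by the body in front of the V (left half, V at (105,65), neck at (105,160)). I'll check its offset from the V in this picture before lowering it.

Run:
```python
from h import *
a=np.load("pics/w_held2.png.npz");c={k:a[k] for k in a.files if k not in"pd"};P=cloud(a["d"],c);fx=F(P[...,:2]);z=P[...,2]
for lo,hi,n in((.0955,.104,"neck"),(.081,.090,"body")):
    m=(z>lo)&(z<hi)&(np.hypot(fx[...,0],fx[...,1]-.049)<(.02 if n=="neck" else .032));h=cv2.convexHull((fx[m]*1e4).astype(np.float32))[:,0]/1e4
    print(n,np.round(cv2.minEnclosingCircle(h.astype(np.float32))[0],4),cv2.minEnclosingCircle(h.astype(np.float32))[1],np.median(z[m]))
m=((z>.03)&(z<.041)&(abs(fx[...,0])<.04)&(fx[...,1]>.06)&(fx[...,1]<.12)).astype(np.uint8)
n,l,s,_=cv2.connectedComponentsWithStats(m);i=1+np.argmax(s[1:,4]);
k=cv2.findContours((l==i).astype(np.uint8),0,cv2.CHAIN_APPROX_NONE)[0][0][:,0];f=F(plane(k,c,.036)[:,:2])
print("V x",f[:,0].min(),f[:,0].max(),"y",f[:,1].min(),f[:,1].max())
for sg in(1,-1):
    for x in(.01,.018,.026):
        q=f[(abs(sg*f[:,0]-x)<.002)&(f[:,1]<.098)];print(sg,x,q[:,1].round(4)+x)
```

```text
neck [-0.001   0.0496] 0.014347358606755733 0.10077724439761243
body [-0.      0.0532] 0.031159957870841026 0.08688622960254594
V x -0.0366205969853525 0.0368997652664376 y 0.06493826492814075 0.10638964512678789
1 0.01 [0.0966 0.0959 0.0952 0.0945 0.0938 0.0931]
1 0.018 [0.0968 0.0961 0.0954 0.0946 0.0939 0.0932]
1 0.026 [0.0968 0.0961 0.0954 0.0946 0.0939 0.0932]
-1 0.01 [0.0931 0.0938 0.0945 0.0952 0.0952 0.0959]
-1 0.018 [0.0932 0.0939 0.0947 0.0954 0.0961 0.0968]
-1 0.026 [0.0932 0.0939 0.0947 0.0954 0.0961 0.0969]
```

Run:
```python
from h import *
t=W(0,.049)
env.servo_line([*t,.022],v=.06);st()
for z in np.arange(.020,.0125,-.001):
    env.servo_line([*t,z],v=.02);a=st()
    if a["ft_force"][2]>1: break
env.command_gripper(.85);st()
env.servo_line([*t,.11],v=.15)
k=K;q=down(np.radians(36.8))
b=W(0,.049)-np.array([.13,0])
env.move_ptp([.44,-.06,.16],down(0));env.wait(.2);st()
p,d,c=snap("wrist","pics/w_placed.png");P=cloud(d,c);f=F(P[...,:2]);z=P[...,2]
m=(z>.068)&(z<.075)&(np.hypot(f[...,0],f[...,1]-.05)<.03);print("neck",cv2.minEnclosingCircle(f[m].astype(np.float32)),np.median(z[m]))
m=(z>.076)&(z<.0835)&(np.hypot(*(P[...,:2]-K).transpose(2,0,1))<.025);print("knob",cv2.minAreaRect(P[m][:,:2].astype(np.float32)))
m=(z>.084)&(z<.093)&(np.hypot(*(P[...,:2]-K).transpose(2,0,1))<.08);print("guard",cv2.minAreaRect(P[m][:,:2].astype(np.float32)))
```

```text
22.24 [ 0.5514 -0.0068  0.0217] f [-0.31  0.04 -4.07] t [-0.085  0.038 -0.052] op 0.581 ff 30.0
22.49 [ 0.5516 -0.0068  0.0201] f [-0.32 -0.77 -3.9 ] t [-0.075  0.084 -0.038] op 0.581 ff 30.0
22.74 [ 0.5515 -0.0068  0.019 ] f [ 0.34  1.02 -2.88] t [-0.077  0.079 -0.04 ] op 0.58 ff 30.0
22.99 [ 0.5515 -0.0068  0.0179] f [-0.88  0.33 -3.23] t [-0.06   0.038  0.095] op 0.582 ff 30.0
23.24 [ 0.5515 -0.0068  0.0169] f [ 0.5   0.41 -2.81] t [-0.068  0.052 -0.022] op 0.579 ff 30.0
23.49 [ 0.5517 -0.0068  0.0165] f [-2.52 -0.01  5.51] t [-0.083  0.597 -0.019] op 0.579 ff 30.0
24.12 [ 0.5515 -0.0068  0.016 ] f [-0.57 -0.64  0.37] t [-0.109  0.044  0.055] op 0.851 ff 0.0
26.44 [ 0.4401 -0.0599  0.1598] f [-0.35  0.12 -0.65] t [-0.012  0.153  0.034] op 0.847 ff 0.0
neck ((-0.0013777901185676455, 0.04890422895550728), 0.014254412613809109) 0.07184782660200678
knob ((0.5593835711479187, -0.11154305189847946), (0.0423298180103302, 0.010633130557835102), 37.62355041503906)
guard ((0.5596703290939331, -0.11205227673053741), (0.09857398271560669, 0.09451007843017578), 4.318960666656494)
```

```bash
cat >> h.py <<'E'
def tz(n=12):
    v=[]
    for _ in range(n): env.wait(.01);s=env.get_state();v.append(np.r_[s["wrist_torque"][2],s["ft_force"],s["joint_efforts"][5]])
    return np.mean(v,0),s
def turn(dq):
    j=env.get_state()["joint_pos"] if not hasattr(turn,"j") else turn.j
    j=np.array(j);j[5]+=dq;turn.j=j;env.movej(j);m,s=tz()
    print(round(float(s["clock"]),2),"q6",j[5].round(3),s["joint_pos"][5].round(4),"tz",m[0].round(3),"f",m[1:4].round(1),"e6",m[4].round(3),"ff",round(float(s["finger_force"]),1));return m
E
python3 - <<'E'
from h import *
q=down(np.radians(37.2));k=[.5594,-.1115]
env.command_gripper(.2)
env.move_ptp([*k,.09],q);print(env.get_state()["joint_pos"].round(3))
print("free",tz(30)[0].round(3))
for z in (.06,.0315): env.servo_line([*k,z],v=.08);st()
env.command_gripper(0.0);st();print("grip",tz(20)[0].round(3))
j0=env.get_state()["joint_pos"].copy();np.save("j0.npy",j0);turn.j=j0
for d in(.05,.15,.15,.1): turn(d)
E
```

```text
[-0.278  0.509  1.689  0.     0.944  0.646]
free [-0.004 -0.108  0.079  0.13  -0.001]
29.04 [ 0.5593 -0.1115  0.0596] f [-0.12 -0.62  0.67] t [-0.035  0.164  0.043] op 0.203 ff 0.0
29.55 [ 0.5592 -0.1114  0.0311] f [ 0.21 -0.7   0.8 ] t [-0.031  0.163  0.045] op 0.2 ff 0.0
29.87 [ 0.5599 -0.1119  0.0319] f [ 2.35 -3.69 -1.11] t [-0.51  -0.196 -0.011] op 0.103 ff 30.0
grip [-0.042  2.172 -3.294 -0.308 -0.025]
30.38 q6 0.693 0.6921 tz -0.168 f [ 1.5 -1.9 -0.8] e6 -0.079 ff 30.0
30.75 q6 0.843 0.8392 tz -0.181 f [ 0.7 -0.8 -0.4] e6 0.071 ff 30.0
31.12 q6 0.993 0.9884 tz -0.167 f [-0.   1.5  0.8] e6 0.054 ff 30.0
31.47 q6 1.093 1.0893 tz -0.182 f [-0.5  4.   2.1] e6 -0.004 ff 30.0
```

Run:
```python
from h import *
s=env.get_state();q=s["orientation"];R=Ro.from_quat(np.r_[q[1:],q[0]]).as_matrix();print("yaw",np.degrees(np.arctan2(R[1,0],R[0,0])),37.2-np.degrees(.447))
turn.j=np.r_[s["joint_pos"][:5],1.093];turn.j[:5]=np.load("j0.npy")[:5]
for i in range(12):
    m=turn(.04)
    if -m[0]>.225: break
```

```text
yaw 11.633791623599846 11.588786557652202
31.82 q6 1.133 1.1302 tz -0.079 f [-1.   5.   2.9] e6 -0.052 ff 30.0
32.17 q6 1.173 1.1702 tz -0.089 f [-1.   5.7  2.8] e6 -0.047 ff 30.0
32.52 q6 1.213 1.2101 tz -0.052 f [-1.1  5.9  2.7] e6 -0.019 ff 30.0
32.87 q6 1.253 1.2501 tz -0.077 f [-1.   6.   2.8] e6 -0.036 ff 30.0
33.22 q6 1.293 1.2901 tz -0.09 f [-1.   6.1  2.9] e6 -0.039 ff 30.0
33.57 q6 1.333 1.3301 tz -0.099 f [-0.8  6.5  3.2] e6 -0.04 ff 30.0
33.92 q6 1.373 1.3701 tz -0.101 f [-1.   6.9  2.6] e6 -0.04 ff 30.0
34.27 q6 1.413 1.4101 tz -0.079 f [-0.7  6.9  3.1] e6 -0.039 ff 30.0
34.62 q6 1.453 1.4501 tz -0.073 f [-0.9  7.3  3.3] e6 -0.039 ff 30.0
34.97 q6 1.493 1.4901 tz -0.083 f [-0.5  7.6  2.8] e6 -0.039 ff 30.0
35.32 q6 1.533 1.5301 tz -0.076 f [-0.8  8.1  3. ] e6 -0.039 ff 30.0
35.67 q6 1.573 1.5701 tz -0.071 f [-0.5  8.1  3. ] e6 -0.039 ff 30.0
```

Run:
```python
from h import *
turn.j=np.load("j0.npy").copy();turn.j[5]=1.573
for i in range(22):
    m=turn(.02)
    if -m[0]>.13: break
```

```text
36.02 q6 1.593 1.5899 tz 0.064 f [-0.5  8.5  3. ] e6 0.08 ff 30.0
36.37 q6 1.613 1.6099 tz 0.078 f [-0.8  8.5  2.9] e6 0.089 ff 30.0
36.72 q6 1.633 1.6299 tz 0.067 f [-0.5  8.8  3.1] e6 0.091 ff 30.0
37.07 q6 1.653 1.6499 tz 0.078 f [-0.3  8.6  2.8] e6 0.101 ff 30.0
37.42 q6 1.673 1.6699 tz 0.088 f [-0.4  8.7  2.7] e6 0.121 ff 30.0
37.77 q6 1.693 1.6899 tz 0.106 f [-0.3  9.1  3. ] e6 0.128 ff 30.0
38.12 q6 1.713 1.7099 tz 0.101 f [-0.2  9.4  3. ] e6 0.126 ff 30.0
38.47 q6 1.733 1.7299 tz 0.119 f [-0.3  9.1  2.8] e6 0.127 ff 30.0
38.82 q6 1.753 1.7499 tz 0.099 f [0.1 9.5 2.9] e6 0.124 ff 30.0
39.17 q6 1.773 1.7699 tz 0.114 f [0.1 9.3 3. ] e6 0.123 ff 30.0
39.52 q6 1.793 1.7899 tz 0.11 f [0.2 9.4 2.9] e6 0.122 ff 30.0
39.87 q6 1.813 1.8099 tz 0.085 f [0.2 9.9 2.8] e6 0.12 ff 30.0
40.22 q6 1.833 1.8299 tz 0.108 f [0.4 9.8 2.8] e6 0.119 ff 30.0
40.57 q6 1.853 1.8499 tz 0.109 f [ 0.3 10.   2.9] e6 0.118 ff 30.0
40.92 q6 1.873 1.8699 tz 0.091 f [ 0.4 10.1  2.6] e6 0.117 ff 30.0
41.27 q6 1.893 1.8899 tz 0.102 f [ 0.5 10.1  2.8] e6 0.116 ff 30.0
41.62 q6 1.913 1.9099 tz 0.097 f [ 0.6 10.3  2.4] e6 0.115 ff 30.0
41.97 q6 1.933 1.9299 tz 0.075 f [ 0.6 10.5  2.6] e6 0.114 ff 30.0
42.32 q6 1.953 1.9499 tz 0.094 f [ 0.9 10.6  2.7] e6 0.113 ff 30.0
42.67 q6 1.973 1.9699 tz 0.116 f [ 0.6 10.7  2.6] e6 0.134 ff 30.0
43.02 q6 1.993 1.9898 tz 0.138 f [ 0.9 11.   2.4] e6 0.162 ff 30.0
43.37 q6 2.013 2.0098 tz 0.178 f [ 0.8 10.9  2.4] e6 0.196 ff 30.0
```

Run:
```python
from h import *
turn.j=np.load("j0.npy").copy();turn.j[5]=2.013
for d in(.01,.01,.01,.01):
    m=turn(d)
    if m[4]>.265: break
```

```text
43.72 q6 2.023 2.0197 tz 0.26 f [ 1.2 11.1  2.4] e6 0.274 ff 30.1
```

Run:
```python
from h import *
turn.j=np.load("j0.npy").copy();turn.j[5]=2.023
for d in(.005,.005):
    m=turn(d)
    if m[4]>.31: break
```

```text
44.07 q6 2.028 2.0246 tz 0.281 f [ 1.  11.1  2.4] e6 0.295 ff 30.1
44.42 q6 2.033 2.0296 tz 0.298 f [ 0.8 10.8  2.4] e6 0.299 ff 30.1
```

Run:
```python
from h import *
turn.j=np.load("j0.npy").copy();turn.j[5]=2.033
for d in [.005]*5:
    m=turn(d)
    if (m[0]+m[4])/2>.335: break
```

```text
44.77 q6 2.038 2.0347 tz 0.318 f [ 1.3 11.   2. ] e6 0.307 ff 30.1
45.12 q6 2.043 2.0396 tz 0.308 f [ 1.  11.2  2.2] e6 0.314 ff 30.1
45.47 q6 2.048 2.0446 tz 0.312 f [ 0.9 11.2  2.5] e6 0.321 ff 30.1
45.82 q6 2.053 2.0496 tz 0.311 f [ 1.3 11.1  2.2] e6 0.328 ff 30.1
46.17 q6 2.058 2.0546 tz 0.342 f [ 1.  11.   2.6] e6 0.335 ff 30.1
```

Run:
```python
from h import *
env.command_gripper(.2);a=st()
p=a["tool_pos"];env.servo_line([p[0],p[1],.1],v=.08);st()
env.move_ptp([.44,-.06,.16],down(0));env.wait(.2);st()
p,d,c=snap("wrist","pics/w_end.png");P=cloud(d,c);f=F(P[...,:2]);z=P[...,2]
m=(z>.068)&(z<.075)&(np.hypot(f[...,0],f[...,1]-.053)<.03);print("neck",cv2.minEnclosingCircle(f[m].astype(np.float32)),np.median(z[m]))
m=(z>.03)&(z<.041)&(abs(f[...,0])>.02)&(abs(f[...,0])<.032)&(f[...,1]<.045);print("jaw face y",np.percentile(f[m][:,1],[95,99,100]))
m=(z>.076)&(z<.0835)&(np.hypot(*(P[...,:2]-K).transpose(2,0,1))<.025);print("knob",cv2.minAreaRect(P[m][:,:2].astype(np.float32)))
h,w=230,330;cv2.imwrite("pics/end_c.png",cv2.resize(p[20:20+h,100:100+w,::-1],(780,544),interpolation=cv2.INTER_CUBIC))
```

```text
46.58 [ 0.5599 -0.1121  0.0318] f [ 0.13  0.19 -0.52] t [-0.011  0.126  0.003] op 0.202 ff 0.0
47.58 [ 0.5596 -0.112   0.0995] f [ 0.12 -0.18 -0.45] t [ 0.089  0.206 -0.01 ] op 0.2 ff 0.0
48.51 [ 0.4404 -0.0602  0.1594] f [-0.23  0.01  0.12] t [-0.011  0.142  0.004] op 0.198 ff 0.0
neck ((0.00037259349483065307, 0.05586603283882141), 0.014384612441062927) 0.07193820465743389
jaw face y [0.02908872 0.03860662 0.04399851]
knob ((0.5592744946479797, -0.11132656037807465), (0.010388247668743134, 0.041565291583538055), 46.86506271362305)
```

View pics/end_c.png

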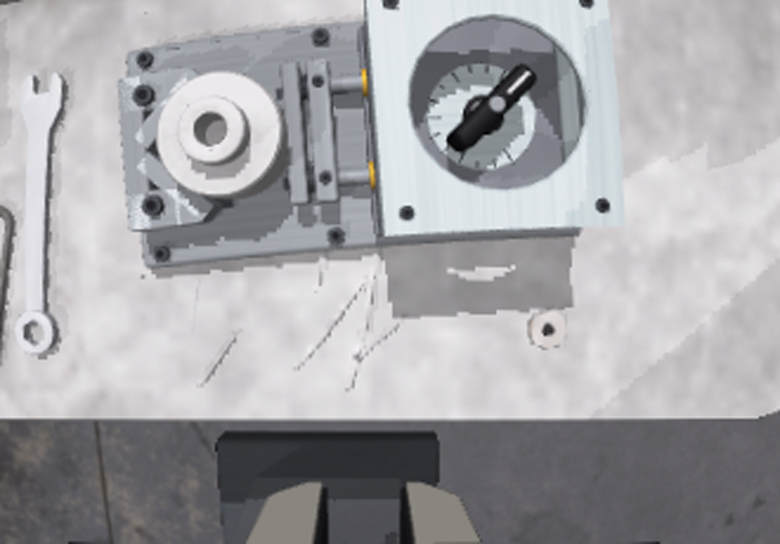

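The view shows the stop upright in the V (220,130) with the jaw against it (293,135). The knob (490,108) has turned about 80° and stayed there, and the gripper is clear. I'm handing in the job.

```bash
python3 -c "
from station import env
print(env.close_job(),env.get_state()['clock'])"
```

```text
the job is handed in; nothing more can be done
the job is handed in; nothing more can be done
```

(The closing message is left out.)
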